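Slide a test coupon under the held-open spring clip

ROBOT

A 6-joint arm with a two-finger parallel gripper is mounted at the origin on the work surface; the furniture and walls round the work are solid. World frame = base frame: x ahead of the robot, y to its left, z up, the work surface at z = 0. Lengths are in mm, angles in rad, forces in N, time in s.
With the tool pointing down it reaches from about 375 to 975 mm from the base axis. Payload 3.8 kg.
Tool frame: the origin (TCP) lies at the very end of the fingers, on their centre line; the grasp point (between the pads) lies 19 mm behind it; z points along the fingers, y is the line along which they close (so a half turn about z gives the same grasp; the last joint's range is limited). The gripper opens to 85 mm and grips with 20 to 120 N. Pads are 22 mm wide; open, the fingers measure 114 mm over their backs; the gripper's body (76 mm by 85 mm) begins 54 mm behind the grasp point. The pads swing forward as they close: fully open they stand 13 mm farther back than shut.
Start: joints at [1.164, 0.264, 1.604, -0, 1.274, -0.037], TCP at [243.962, 629.365, 231.28] pointing down, gripper open.
Joint ranges: [-2.63, 2.63], [-0.94, 2.18], [0.31, 2.57], [-1.31, 4.45], [0, 2.66], [-2.55, 2.55]. Speed limits (rad/s): [2.57, 2.57, 3.14, 3.14, 3.14, 3.14].

INTERFACE

Orientations are given as a rotation vector (axis times angle).
In Python, from cell import bot, status, snapshot, job gives the robot as it stands. Calls block until the motion is done:
- bot.movep(position, orientation): joint-space move of the TCP to a pose.
- bot.servo_line(position, orientation=None, speed=150): straight line of the TCP; orientation=None keeps the orientation; speed is the mean speed in mm/s.
- bot.move_j(angles): joint-space move.
- bot.command_gripper(opening): opening from 0.0 (shut) to 1.0 (fully open); the grip force is fixed at half the most; returns when the fingers have stopped.
- bot.pause(seconds).
- bot.solve_ik(position, orientation): joint angles nearest the present ones, or None.
- status.sense(): the state.
- snapshot(name): name is "side" or "top"; returns a dict with "image" (400x640x3 uint8, red, green, blue), "K" (3x3 intrinsics, pixels), "view" (4x4, takes a point from world to camera coordinates). Camera axes: x right, y down, z forward; pixel columns grow to the right and rows downward; lengths in mm; the calibration is good to about 2 mm. A picture is of the moment at which its call begins. There is no depth.
A pose or a line that the arm cannot do raises bot.PlanningError and nothing moves.
- job.sign_off(): hands the job in; it is judged then, once.
The state is a dict: "time_s": time; "joint_positions": joint angles; "joint_velocities": joint speeds; "joint_torque": joint torques, N m; "ee_pos": TCP position; "ee_rot": TCP orientation; "wrist_force": force on the tool from outside, world axes, zero at the start; "torque": the same for the moment, N m; "width": opening from 0.0 (shut) to 1.0 (fully open); "finger_force": force on a finger pad.
Only numpy, scipy, OpenCV 4.12 (cv2) and the standard library are available. Lean on these libraries where they do the work, as an engineer would, in place of code of your own. Each camera call takes 0.05 s, during which the arm holds its last target. There are 200 camera calls.

TASK

Load the test jig: hold its spring clip open by pressing the long bar down with one fingertip, and meanwhile push the small board along the jig with the other fingertip, beneath the raised jaw, until it is fully home against the end stop; only then let the bar go, so that the jaw comes down on the board. The jaw must not come down on the board before it is home. Only press and push: do not lift or pick up the board, and leave the other things lying as they are.

Things in the scene. Friction and masses are not known exactly. Their poses are not given: they have to be found in the camera images.
- jig: Aluminium test jig, fixed on the bench, a plate 188x126 mm, 12 mm thick, spanning x -120 to +68, y -39 to +87 mm of its frame. Origin at bench height; +x is the way the board is pushed (away from the robot, turned -0.25 to +0.55 rad), +y the side of the press bar. Deck (plate top) at z 12 mm.
- rail_mouth (a point): Point on the deck midway between the two dark guide rails at their near ends: jig x -12, y 0, z 12 mm. The rails run along jig x to +50 mm, 6 mm high, 44 mm apart inside; a dark end stop 8 mm high closes them. Axes as the jig.
- pivot (a point): Middle of the clip's pivot rod, 8 mm thick, along jig x at y +34, z 26 mm, between two black bearing blocks at jig x -110 and +50 mm, 14 mm wide in y and reaching 32 mm above the bench. The rod lies between the board's lane and the press bar, so the two fingers straddle it.
- stop_face (a point): Middle of the end stop's face, that the board's front edge must meet: x +50, y 0, z 16 mm in the jig's frame. Axes as the jig.
- clip (a joint): Steel spring clip, a rocker on the pivot, in rad. 0 = at rest, jaw 2 mm above the deck; grows as the bar is pressed down and the jaw rises; 0.45 = end of travel. About 0.15 with the jaw resting on the board; at 0.25 the jaw clears the board by 4 mm, at 0.45 by 10 mm. Pressing takes about 2 N to start and 5 N fully down, at the middle of the bar; let go, it springs shut.
- press_bar (a point): Middle of the top of the bar that opens the clip: a plain steel strip 105 mm long along jig x (-105 to 0), 36 mm wide (18 mm either side of this point). At rest it slopes up away from the pivot, this point at jig y +62, z 33 mm; fully pressed it is level, y +62, z 20 mm. Press it anywhere along its length; a fingertip can slide along it.
- jaw_pad (a point): Underside of the jaw's round black pad, 22 mm long in x: at jig x +23, y -6 mm, 2 mm above the deck at rest. The jaw arm crosses from the pivot over the rails at jig x +12 to +34 mm.
- coupon: The board: green on a grey carrier, loose on the deck, 60 (x) x 40 (y) mm, 8 mm thick, 120 g; along its rear (-x) edge a black upright connector 34 mm wide, 10 mm deep, up to 22 mm above the deck. Origin at the centre of its underside, rear face 30 mm behind, front 30 mm ahead. Starts before the jaw, origin at jig x -42 to -30 mm; home: jig x +20 mm, front on the end stop.
- toroid: Bystander: copper-wound ring coil, 23x32x8 mm, on the bench right of the jig.
- chip: Bystander: black square chip, 30x30x5 mm, on the bench right of the jig.
- heatsink: Bystander: black finned heat sink, 24x24x14 mm, on the bench left of the jig.
- tape_roll: Bystander: small roll of tape, 48 mm across, 12 mm high, on the bench left of the jig.
There are look-alikes about, which are no part of the job. Leave any orange or purple look-alike of the coupon alone.

How it is judged:
By the outcome, as a careful person would: the job done as asked, in the order asked, and still so for the second after the job is handed in, with the robot touching nothing.
It also fails if it takes over 43 s, if anything falls off the work surface, if the arm or the gripper's body presses on something with over 40 N, if the wrist force passes 120 N, or if a joint passes its speed limit or range.

## Working session

There is one attempt and no reset: what is moved stays moved. The work goes in short steps, each a Python script; the robot and the scene stay as the last script left them, time stands still between calls to the robot, and variables do not carry over. Pictures are saved under pics/ and viewed, at most 10 in all, crops included, and the job is handed in when it is done.

```bash
mkdir -p pics; ls
python3 - <<'E'
from cell import bot,status,snapshot
import cv2,numpy as np
for n in("top","side"):
    s=snapshot(n); cv2.imwrite(f"pics/{n}0.png",s["image"][:,:,::-1]); np.savez(f"{n}.npz",K=s["K"],view=s["view"]); print(n,s["K"].tolist(),s["view"].round(3).tolist())
print(status.sense())
E
```

```text
pics
top [[495.0073946514266, 0.0, 325.96214265703685], [0.0, 495.0073946514266, 201.6225248924773], [0.0, 0.0, 1.0]] [[0.019, -1.0, 0.007, 28.674], [-0.995, -0.019, -0.102, 420.342], [0.102, -0.005, -0.995, 1117.258], [0.0, 0.0, 0.0, 1.0]]
side [[408.40800562901876, 0.0, 317.8261960819902], [0.0, 408.40800562901876, 193.6627597335486], [0.0, 0.0, 1.0]] [[0.963, -0.271, 0.009, -391.361], [-0.134, -0.504, -0.853, 128.164], [0.236, 0.82, -0.522, 1009.67], [0.0, 0.0, 0.0, 1.0]]
{'time_s': 0.1, 'joint_positions': array([ 1.16409635e+00,  2.64721460e-01,  1.60524791e+00,  2.75059996e-05,
        1.27375327e+00, -3.68999548e-02]), 'joint_velocities': array([-0.00136003, -0.00208627, -0.0024986 ,  0.00088935, -0.00215177,
       -0.00079237]), 'joint_torque': array([-2.13874928e-04, -5.16705823e+01, -3.68591380e+01, -1.19220799e-04,
        6.30891402e-03, -1.95346877e-05]), 'ee_pos': array([243.68720536, 628.74433994, 230.05149283]), 'ee_rot': array([-0.57749761, -3.08755329,  0.00325423]), 'wrist_force': array([0.0418822 , 0.07639096, 0.11771013]), 'torque': array([ 0.00580672, -0.02505545, -0.0256175 ]), 'finger_force': 0.0, 'width': 0.9967125432130842}
```

View pics/top0.png

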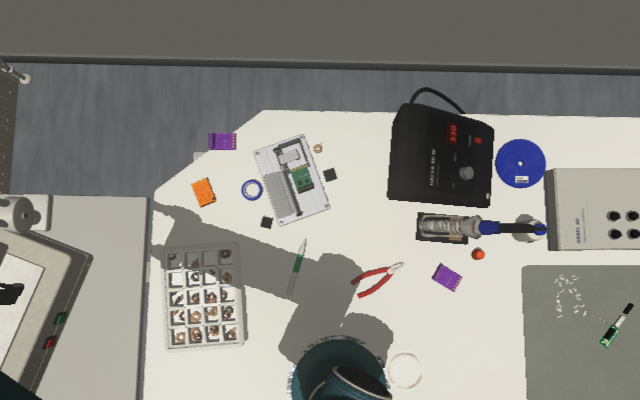

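View pics/side0.png

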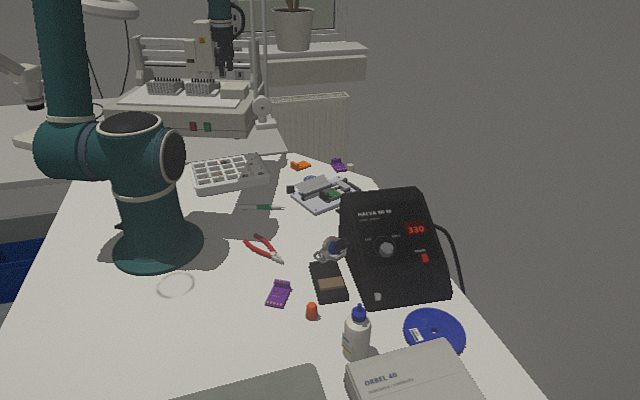

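The top view shows the jig around (292,180). Coupon candidates are green on the jig (303,178), orange (204,192), purple (222,141) and purple (447,277). By the description it's the green one, which I'll check in a close crop.

Run:
```python
import cv2
a=cv2.imread("pics/top0.png")[125:235,235:345]
cv2.imwrite("pics/c1.png",cv2.resize(a,(600,600)[:2],interpolation=cv2.INTER_CUBIC))
b=cv2.imread("pics/side0.png")[165:220,280:370]
cv2.imwrite("pics/c2.png",cv2.resize(b,(800,489),interpolation=cv2.INTER_CUBIC))
```

```text
(no output)
```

View pics/c1.png

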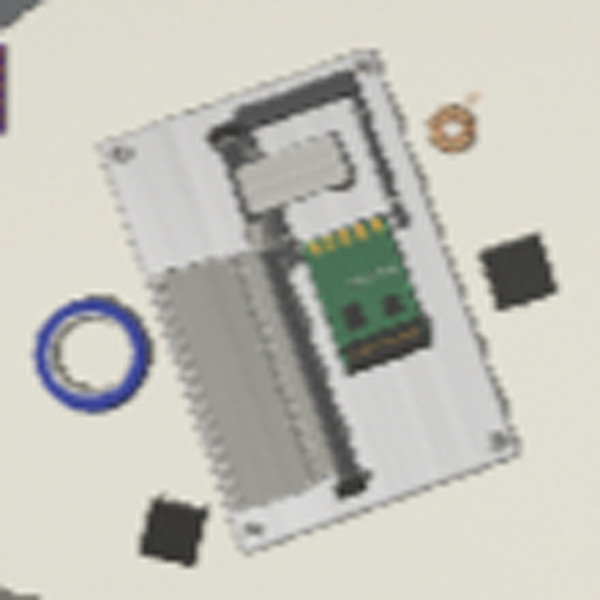

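View pics/c2.png

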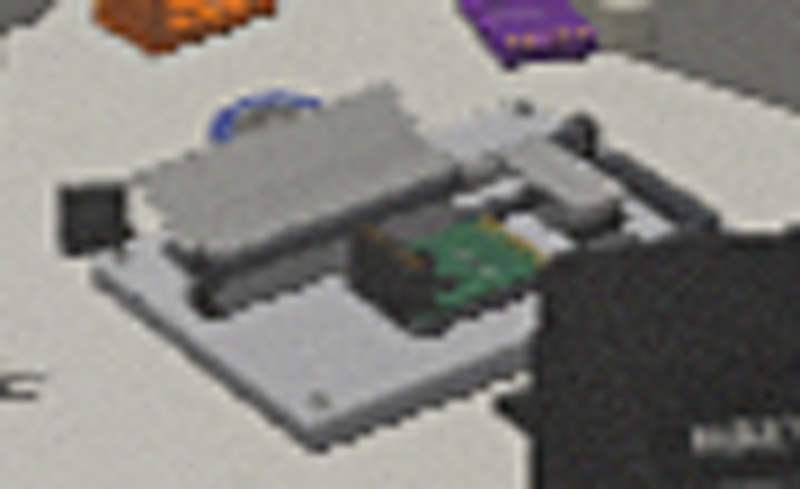

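The crop confirms the green board with its black rear connector, lying just before the jaw. Plate corners in the crop are (98,142), (375,50), (520,455), (247,552). The board's front edge runs (305,250)-(388,220) and the connector's rear (350,373)-(432,345).

```bash
cat > h.py <<'E'
import numpy as np,cv2
from scipy.optimize import least_squares
from scipy.spatial.transform import Rotation as Ro
def cam(n):
    d=np.load(n+".npz"); return d["K"],d["view"]
def proj(n,P):
    K,V=cam(n); c=np.atleast_2d(P)@V[:3,:3].T+V[:3,3]; p=c@K.T; return p[:,:2]/p[:,2:]
def ray(n,uv,z):
    K,V=cam(n); R,t=V[:3,:3],V[:3,3]; o=-R.T@t; d=R.T@np.linalg.inv(K)@[*uv,1]; return o+d*(z-o[2])/d[2]
def j2w(q,P):
    c,s=np.cos(q[2]),np.sin(q[2]); P=np.atleast_2d(P).astype(float)
    return P@np.array([[c,-s,0],[s,c,0],[0,0,1]]).T+[q[0],q[1],0]
def w2j(q,P): 
    c,s=np.cos(q[2]),np.sin(q[2]); return (np.atleast_2d(P)-[q[0],q[1],0])@np.array([[c,-s,0],[s,c,0],[0,0,1]])
E
python3 - <<'E'
from h import *
f=lambda c:np.array(c)/(600/110)+[235,125]-0.4
C=f([(98,142),(375,50),(520,455),(247,552)])
J=[(68,87,12),(68,-39,12),(-120,-39,12),(-120,87,12)]
r=least_squares(lambda q:(proj("top",j2w(q,J))-C).ravel(),[600,80,.34]); q=r.x
print("jig",q.round(3),r.fun.round(2)); np.save("jig.npy",q)
for nm,c,z in [("frontL",(305,250),20),("frontR",(388,220),20),("rearL",(350,373),34),("rearR",(432,345),34),("rearbotL",(350,373),12),("barNear",(240,510),40),("barFar",(152,278),40),("rodnear",(350,485),32),("stop L",(245,125),20),("stopR",(355,90),20)]:
    print(nm,w2j(q,ray("top",f(c),z)).round(1))
# side check
S=np.array([(95,278),(315,440)])/(800/90)+[280,165]
print(S,proj("side",j2w(q,[(-120,87,12),(-120,-39,12)])).round(1))
E
```

```text
jig [5.04357e+02 1.04982e+02 3.64000e-01] [ 0.11  0.18  0.05 -0.73  0.59 -0.05 -0.75  0.56]
frontL [[-7.2 19.  20. ]]
frontR [[ -6.9 -18.5  20. ]]
rearL [[-65.   18.5  34. ]]
rearR [[-65.5 -17.7  34. ]]
rearbotL [[-62.2  18.6  12. ]]
barNear [[-104.2   80.2   40. ]]
barFar [[-0.4 82.8 40. ]]
rodnear [[-109.1   34.1   32. ]]
stop L [[52.4 25.2 20. ]]
stopR [[ 50.9 -24.1  20. ]]
[[290.6875 196.275 ]
 [315.4375 214.5   ]] [[289.9 192.7]
 [315.1 212.1]]
```

```bash
cat >> h.py <<'E'
q=np.load("jig.npy")
def rot(sgn=1):
    y=sgn*np.array([-np.sin(q[2]),np.cos(q[2]),0]); z=np.array([0,0,-1.]); return Ro.from_matrix(np.c_[np.cross(y,z),y,z]).as_rotvec()
def W(x,y,z): return j2w(q,(x,y,z))[0]
E
python3 - <<'E'
from cell import bot,status,snapshot
from h import *
best=None
for s in(1,-1):
    j=bot.solve_ik(W(-86,31,75),rot(s)); print(s,j)
    if j is not None and (best is None or abs(j[5])<best[0]): best=(abs(j[5]),s)
s=best[1]; np.save("sgn.npy",s)
bot.command_gripper(0.56)
bot.movep(W(-86,31,130),rot(s)); bot.servo_line(W(-86,31,60),speed=100)
st=status.sense(); print(st["time_s"],w2j(q,st["ee_pos"]).round(1),st["width"],st["wrist_force"].round(2))
a=snapshot("top")["image"][125:235,235:345,::-1]; b=snapshot("side")["image"][130:220,270:370,::-1]
cv2.imwrite("pics/d.png",np.hstack([cv2.resize(a,(400,400),interpolation=2),cv2.resize(b,(400,400),interpolation=2)]))
E
```

```text
1 [ 1.86648819e-01 -5.37860629e-02  2.26702134e+00 -4.44089210e-16
  9.28357374e-01 -1.74823496e+00]
-1 [ 1.86648819e-01 -5.37860629e-02  2.26702134e+00 -4.44089210e-16
  9.28357374e-01  1.39335770e+00]
3.4333 [[-85.5  31.   60.4]] 0.5625696970679177 [0.36 0.41 0.01]
```

View pics/d.png

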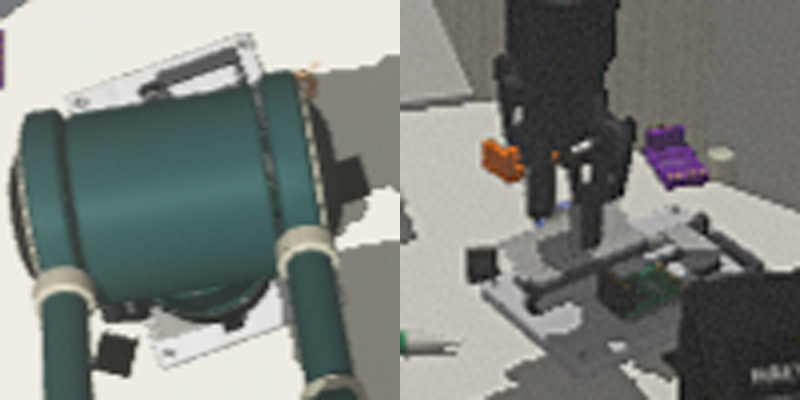

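Side crop shows the fingertips at image pixels ≈(305,178) and (317.5,186), with the near finger behind the connector and the far one over the bar. Next I'll press down with force feedback.

Run:
```python
from cell import bot,status,snapshot
from h import *
print(proj("side",[W(-86,62,z) for z in(60,66)]).round(1).tolist(),proj("side",[W(-86,0,z) for z in(60,66)]).round(1).tolist())
F=lambda:np.array(status.sense()["wrist_force"])
f0=F(); bot.servo_line(W(-86,31,46),speed=60)
for z in list(range(44,12,-2)):
    bot.servo_line(W(-86,31,z),speed=30); st=status.sense(); f=st["wrist_force"]-f0
    print(z,st["ee_pos"][2].round(1),f.round(1),st["time_s"])
    if f[2]>8 or z<15: break
b=snapshot("side")["image"][150:220,275:370,::-1]
cv2.imwrite("pics/e.png",cv2.resize(b,(800,589),interpolation=2))
```

```text
[[304.1, 178.6], [304.0, 176.8]] [[316.8, 187.4], [316.8, 185.6]]
44 44.0 [-0.5  0.7  0.3] 4.1667
42 41.9 [-0.8 -0.1  1. ] 4.4167
40 39.8 [-1.2 -0.3  0. ] 4.6667
38 37.8 [-1.4  0.2  0.1] 4.9167
36 35.8 [-0.5  0.4  0.5] 5.1667
34 33.8 [-0.3  0.7  1.1] 5.4167
32 31.8 [-1.1  0.6  0.4] 5.6667
30 30.0 [-0.6  0.4 -0.2] 5.9167
28 28.1 [-1.2  0.7  2.8] 6.1667
26 26.1 [-0.7  0.9  3.4] 6.4167
24 24.1 [-0.2  1.3  3.1] 6.6667
22 22.0 [-0.1  1.6  4.6] 6.9167
20 20.1 [-0.2 -0.1  4.3] 7.1667
18 18.2 [ 0.6 -0.1  4.9] 7.4167
16 16.9 [-2.3 -2.2 11.2] 7.6667
```

View pics/e.png

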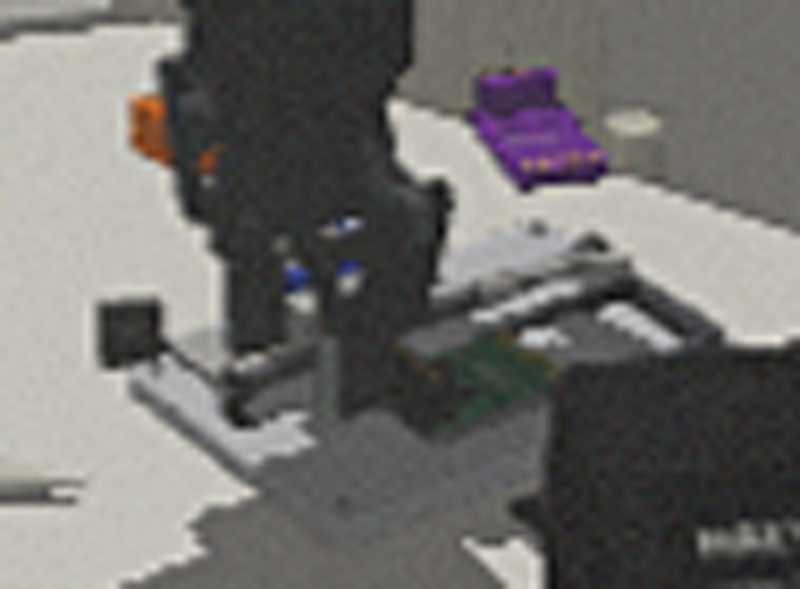

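The jaw is raised (crop ≈(580,265)), the bar is level at its end of travel, and the near finger stands behind the connector at (330,400). Now the push.

Run:
```python
from cell import bot,status,snapshot
from h import *
ex=np.array([np.cos(q[2]),np.sin(q[2]),0])
def go(x,sp):
    bot.servo_line(W(x,31,17.2),speed=sp); st=status.sense(); f=np.array(st["wrist_force"]); p=w2j(q,st["ee_pos"])[0]
    print(x,p.round(1),"fx",(f@ex).round(1),"fz",f[2].round(1),round(st["time_s"],2)); return f@ex
for x in (-80,-70,-60,-50,-40,-32,-27):
    if go(x,30)<-12: break
else:
    for x in np.arange(-25.5,-15,1):
        if go(x,15)<-12: break
b=snapshot("side")["image"][150:220,275:370,::-1]
cv2.imwrite("pics/f.png",cv2.resize(b,(800,589),interpolation=2))
```

```text
-80 [-82.4  31.   16.9] fx -5.0 fz 11.6 8.07
-70 [-74.1  31.4  16.7] fx -10.2 fz 15.2 8.55
-60 [-64.3  31.5  16.7] fx -10.0 fz 16.3 9.03
-50 [-54.4  31.5  16.8] fx -10.0 fz 17.4 9.52
-40 [-44.5  31.5  16.9] fx -10.3 fz 17.3 10.0
-32 [-44.   31.7  16.2] fx -29.8 fz 37.9 10.42
```

View pics/f.png

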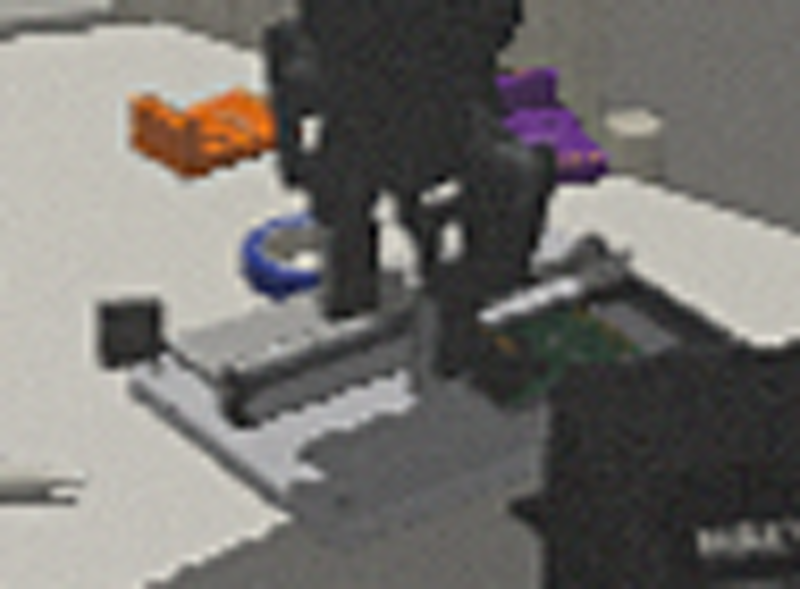

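The push stopped at tool x ≈ -44. Fx/Fz ≈ 0.7, so the fingertip is probably pressing too hard on the fully seated bar and sticking by friction. I'll ease the pressure a little, keeping the clip well open, and check the forces and moment.

Run:
```python
from cell import bot,status,snapshot
from h import *
c,s=np.cos(q[2]),np.sin(q[2]); R=np.array([[c,s,0],[-s,c,0],[0,0,1]])
def go(x,z,sp):
    bot.servo_line(W(x,31,z),speed=sp); bot.pause(.1); st=status.sense()
    f=R@st["wrist_force"]; m=R@st["torque"]; print(x,z,w2j(q,st["ee_pos"])[0].round(1),"f",f.round(1),"m",m.round(2),round(st["time_s"],2)); return f
go(-44,17.2,20); go(-46,18.6,20)
for x in (-44,-42,-40,-38):
    f=go(x,18.6,20)
    if f[0]<-15: break
K,V=cam("side")
u=np.array([640,350])*.11875+[275,150]; print(w2j(q,ray("side",u,20)).round(1))
```

```text
-44 17.2 [-44.8  31.4  17.2] f [-1.2  1.7  7.2] m [0.46 0.12 0.04] 11.32
-46 18.6 [-45.8  31.2  18.7] f [2.7 2.7 4. ] m [ 0.48 -0.33 -0.02] 11.69
-44 18.6 [-45.4  31.1  18. ] f [-3.6  0.6  4.2] m [0.25 0.47 0.06] 12.04
-42 18.6 [-42.8  31.   18.2] f [-3.8  0.2  4.6] m [0.16 0.57 0.03] 12.39
-40 18.6 [-39.8  31.   18.7] f [-3.2  0.3  4.6] m [0.15 0.56 0.06] 12.74
-38 18.6 [-37.7  31.   18.7] f [-2.9  0.6  5. ] m [0.16 0.53 0.09] 13.09
[[ 21.9 -23.6  20. ]]
```

Easing the pressure freed it, so I'll continue home at this height.

Run:
```python
from cell import bot,status,snapshot
from h import *
c,s=np.cos(q[2]),np.sin(q[2]); R=np.array([[c,s,0],[-s,c,0],[0,0,1]])
def go(x,z,sp):
    bot.servo_line(W(x,31,z),speed=sp); bot.pause(.1); st=status.sense()
    f=R@st["wrist_force"]; m=R@st["torque"]; print(x,z,w2j(q,st["ee_pos"])[0].round(1),"f",f.round(1),"m",m.round(2),round(st["time_s"],2)); return f
for x in [-35,-32,-29,-27,-25]+list(np.arange(-24,-13,1)):
    f=go(x,18.6,20)
    if f[0]<-11: break
b=snapshot("side")["image"][150:220,275:370,::-1]
cv2.imwrite("pics/g.png",cv2.resize(b,(800,589),interpolation=2))
```

```text
-35 18.6 [-34.8  31.   18.7] f [-3.8  0.8  4.1] m [0.13 0.49 0.02] 13.49
-32 18.6 [-31.9  31.   18.6] f [-2.3  0.4  5. ] m [0.11 0.48 0.05] 13.89
-29 18.6 [-29.   31.   18.6] f [-3.6  0.8  4.7] m [0.14 0.49 0.04] 14.29
-27 18.6 [-27.   31.   18.6] f [-2.3 -0.1  5.3] m [0.14 0.55 0.06] 14.64
-25 18.6 [-25.   31.   18.6] f [-2.1 -0.2  5.3] m [0.2  0.54 0.03] 14.99
-24 18.6 [-24.1  31.   18.6] f [-3.9 -0.7  4.8] m [0.09 0.63 0.1 ] 15.34
-23 18.6 [-23.   31.   18.6] f [-3.  -0.3  4.2] m [0.15 0.62 0.09] 15.69
-22 18.6 [-22.4  31.   18.5] f [-5.5 -0.3  6.1] m [0.03 0.81 0.01] 16.04
-21 18.6 [-22.4  31.   18.4] f [-7.4 -1.3  7.7] m [-0.03  1.1  -0.05] 16.39
-20 18.6 [-22.3  31.   18.2] f [-9.7 -0.4  9.3] m [-0.14  1.5  -0.1 ] 16.74
-19 18.6 [-22.3  30.9  18. ] f [-11.6  -1.9  10.8] m [-0.25  1.77 -0.16] 17.09
```

View pics/g.png

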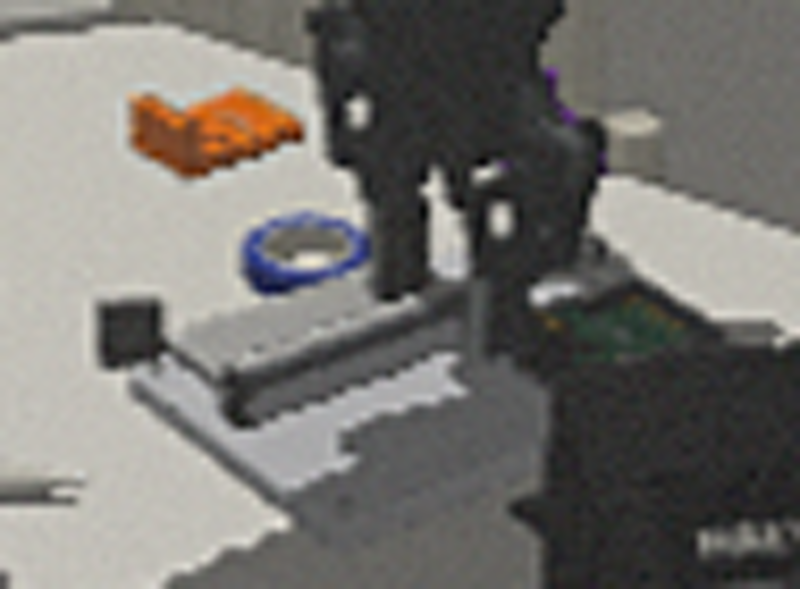

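Tool x held at -22.3 against an expected -21 ± 2 while the push force rose, and the board's front lies at the dark end stop (crop ≈(700,325)). It's home. One slightly firmer push, back off with the bar still down, then release.

Run:
```python
from cell import bot,status,snapshot
from h import *
c,s=np.cos(q[2]),np.sin(q[2]); R=np.array([[c,s,0],[-s,c,0],[0,0,1]])
def go(x,z,sp):
    bot.servo_line(W(x,31,z),speed=sp); bot.pause(.1); st=status.sense()
    print(x,z,w2j(q,st["ee_pos"])[0].round(1),"f",(R@st["wrist_force"]).round(1),round(st["time_s"],2))
go(-19,19.2,20); go(-17,19.4,20)
go(-22,18.8,20); go(-26,18.6,20)
go(-26,34,25); go(-26,120,100)
bot.movep(W(-300,60,220),rot(int(np.load("sgn.npy"))))
a=snapshot("top")["image"][125:235,235:345,::-1]; b=snapshot("side")["image"][160:220,285:370,::-1]
print(status.sense()["time_s"])
cv2.imwrite("pics/i.png",np.hstack([cv2.resize(a,(400,400),interpolation=2),cv2.resize(b,(400,400),interpolation=2)]))
```

```text
-19 19.2 [-22.2  31.   18.1] f [-8.7 -2.5  6.3] 17.49
-17 19.4 [-22.2  31.   18. ] f [-14.1  -2.6  10.9] 17.84
-22 18.8 [-22.2  31.   18.7] f [-4.8  0.6  4.5] 18.34
-26 18.6 [-24.1  30.7  19.5] f [ 2.9 -1.3  4.6] 18.79
-26 34 [-26.4  31.1  33.7] f [ 0.1 -0.7 -0.6] 19.66
-26 120 [-26.8  31.1 119. ] f [-0.3  0.9  0.1] 20.77
21.9917
```

View pics/i.png

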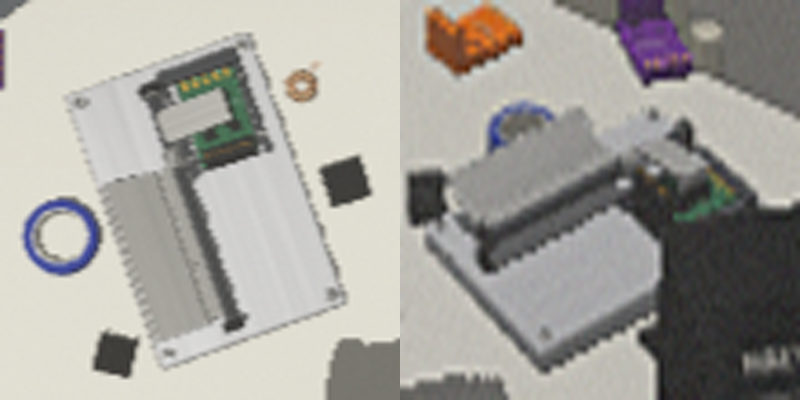

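The board's gold edge lies along the end stop at (205,78) in the left half, with its rear at (235,160). The jaw rests on the board, the bystanders haven't moved and the robot is clear.

Run:
```python
from h import *
f=lambda c:np.array(c)/(400/110)+[235,125]-.4
for p,z in(((181,92),20),((230,70),20),((203,172),34),((271,150),34)): print(w2j(q,ray("top",f(p),z)).round(1))
from cell import job
print(job.sign_off())
```

```text
[[43.3 16.4 20. ]]
[[ 46.2 -17.9  20. ]]
[[-12.8  20.2  34. ]]
[[-14.  -24.7  34. ]]
the job is handed in; nothing more can be done
None
```

I pressed the bar open, pushed the board until it stopped hard against the end stop, let the bar go so the jaw came down on the board, and handed the job in at about 22 s. My last rough image reading put the visible front edge at jig x 43 to 46 mm, short of the stop face at 50 mm. I put this down to reading the gold contacts rather than the true edge, since the push met firm resistance at 14 N with the finger about 1 mm short of its expected home position.

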